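# Run a ring gauge down a stud and post the turns on the tally

### The arm

A 6-joint arm with a two-finger parallel gripper is mounted at the origin on the work surface. World frame = base frame: x ahead of the robot, y to its left, z up, the work surface at z = 0. Lengths are in mm, angles in rad, forces in N, time in s.
With the tool pointing down it reaches from about 250 to 850 mm from the base axis. Payload 12.5 kg.
Tool frame: the origin (TCP) lies at the very end of the fingers, on their centre line; the grasp point (between the pads) lies 19 mm behind it; x points along the fingers, z is the direction in which the jaws open and shut, and the axes are right-handed (so a half turn about x gives the same grasp; the last joint's range is limited). The gripper opens to 93 mm and grips with 3 to 60 N. Pads are 15 mm wide; open, the fingers measure 128 mm over their backs; the gripper's body (75 mm by 188 mm) begins 65 mm behind the grasp point.
Start: joints at [-1.356, 0.351, 1.652, -0, 1.139, -0.085], TCP at [162.45, -525.447, 218.633] pointing down, gripper open.
Joint ranges: [-2.75, 2.75], [-0.79, 2.1], [0.01, 2.65], [-1.57, 4.71], [0.07, 3.14], [-2.87, 2.87]. Speed limits (rad/s): [2.22, 2.22, 2.79, 3.14, 3.14, 3.14].

### API

Orientations are given as a unit quaternion [x, y, z, w].
In Python, from cell import get_state, capture, sign_off, search_frame, spot_point gives the robot as it stands.
- The arm moves only by the tool carry_out, never from a script. Its argument "targets" is a list of rows, each an object with "delta_pos": the shift along the tool's x, y, z normalised to -1 to 1, where 1 is 0.75 m, a list of three; "angular": the turn, a rotation vector about the tool's x, y, z normalised to -1 to 1, where 1 is pi rad, a list of three; "fingers": the opening, from -1 (shut) to 1 (fully open). A call has 1 to 8 rows; each row is the pose to reach, as a shift and turn from the pose measured when the call began, along the tool's axes at that moment, turning the shorter way round; what a row does not reach only later rows make up. A row lasts 1/8 s, in which the tool goes at most 62.5 mm and 10.7 degrees, less where a joint would pass 70% of its speed; a pose out of reach is approached as far as the arm can. A call with a number of a shift or a turn outside -1 to 1 is refused whole. A call with a gripper value outside its range is refused whole. The fingers move at their own pace and stop on an object; "force" is the grip in N (left out, the last holds). Time passes only in rows, so rows that repeat a pose let the fingers close. It gives the time, the measured TCP pose, the force and the opening at its end, in the units of the state.
- get_state(): the state, without advancing time (a new reading comes with each control period).
- capture(name): name is "scene" or "side" or "wrist"; returns a dict with "color" (480x640x3 uint8, red, green, blue), "fx", "fy", "cx", "cy" (pixels), "k1" (the pictures are not rectified: a ray, as slopes to the right and down, at radius r is drawn at 1 + k1 r^2 times it, then the intrinsics apply), "extrinsics" (4x4, takes a point from camera to world coordinates). Camera axes: x right, y down, z forward; pixel columns grow to the right and rows downward; lengths in mm; the calibration is good to about 2 mm. A picture is of the moment at which its call begins. There is no depth.
- sign_off(): hands the job in, once; it reports no verdict.
Trained networks look in a picture, given as the dict that the camera call returned (one of the last four; its "shot" number tells which), for a name from the list of things; names that differ only in an ending like _2 or _b are one class to them, and where a whole thing is asked for, a point or a joint stands for the part that bears it (a point fixed in the world has none). Each returns a list of dicts, best first, with "score" (0 to 1); they miss things now and then, are a little off and sometimes report something else, mostly with a low value. They report only what shows in the picture. A call takes as long as a camera call. They do not tell look-alikes from the thing itself.
- search_frame(picture, query): "box" ([left, top, right, bottom] in pixels, round what is visible of it).
- spot_point(picture, query): "at" ([column, row] in pixels: a listed point, or the origin of a listed thing).
The state is a dict: "t": time; "joint_pos": joint angles; "joint_velocities": joint speeds; "joint_torque": joint torques, N m; "tool_pos": TCP position; "ee_rot": TCP orientation; "ft_force": force on the tool from outside, world axes, zero at the start; "ft_torque": the same for the moment, N m; "grip_width": opening from 0.0 (shut) to 1.0 (fully open).
Only numpy, scipy, OpenCV 4.12 (cv2) and the standard library are available. Lean on these libraries where they do the work, as an engineer would, in place of code of your own. Each camera call takes 0.05 s, during which the arm holds its last target.

### The job

Wind the crank-handled thread ring gauge down the stud, clockwise seen from above, until you feel the resistance rise and the gauge sits snug, without forcing it, and count the turns it took. Then let go of it and slide the tally pointer to the mark with that many dots (one, two or three: the nearest whole number of turns), leaving the gauge where it stopped and the loose things around undisturbed.

Things in the scene. Friction and masses are not known exactly. Their poses are not given: they have to be found in the camera images.
- stand: checking stand, fixed: square dark steel foot 130 x 130 x 15 mm with a round pedestal in its middle that carries the stud upright. Origin: centre of the underside of the foot, on the stud's axis.
- stud: upright fixed steel stud with coarse thread, 22 mm in diameter, right-handed, lead 3 mm a turn. Origin: on its axis, 45 mm below its upper end, inside the gauge's skirt. Where its good thread ends cannot be seen; the gauge comes to a dead stop there, 0.7 to 2.7 turns from where it starts.
- gauge: thread ring gauge already started on the stud: knurled steel ring 64 mm in diameter, 18 mm high, skirt below. Origin: on the axis, at the ring's underside; z up. It turns about the stud's axis, sinks 3 mm per clockwise turn, stays where it is left.
- gauge_hub (a point): centre of the ring's upper face, on the stud's axis, 18 mm above the gauge's origin
- crank: dark crank on top of the ring: boss 32 mm wide, arm 14 mm wide and 6 mm thick on the ring's upper face, running out along the crank's +x; origin as the gauge's. It drives the ring through a spring, in line with the ring when let go. Running free: under 2 N at the pin. Once the ring has stopped: 2 N more at the pin for each 0.1 rad the crank goes on; 5 to 10 N is snug, 15 N or more is forcing it.
- pin_top (a point): top centre of the crank pin: upright black round sleeve 12 mm in diameter, standing 50 mm above the arm, 50 mm from the stud's axis, at any angle round it at the start. It spins freely about itself, so a gripper can hold it and go round in circles without turning. It is 74 mm above the ring's underside; the stud's upper end stays at least 25 mm lower than it.
- tally_base: tally plate, fixed: aluminium plate 80 x 170 x 14 mm (x, y, z) with a groove along its y; beside the groove, on its +x side, three marks at 40, 80 and 120 mm from zero with one, two and three drilled dots. Origin: centre of its underside.
- tally_grip (a point): middle of the black grip of the tally slide: block 20 x 12 mm (x, y of the plate), 26 mm tall; its top is 52 mm above the table and this point 11 mm below the top, 6 mm to the -x side of the plate's middle line
- tally (a joint): travel of the tally slide along the plate's +y, m: 0 to 0.005 at the start; 0.04 is the one-dot mark, 0.08 two dots, 0.12 three dots, end stop at 0.14. At 0 it stands 70 mm to the -y side of the plate's middle. It moves at 1.5 to 2 N and stays where it is left.
- bolt_a: bystander: hexagon bolt 26 mm wide, 44 mm high, standing on its head between stand and tally
- bolt_b: bystander: hexagon bolt 26 mm wide, 37 mm high, standing on its head behind
- nut: bystander: loose hexagon nut 24 mm wide, 10 mm high, lying on a corner of the stand's foot
- bracket: bystander: steel angle plate 90 x 50 x 39 mm with four rivet heads, on the robot's side of the table
- driver: bystander: screwdriver lying on the robot's side of the table; origin under its middle
- plug: bystander: turned steel plug gauge 28 mm in diameter, 60 mm high, standing behind
- scoop: bystander: loose open sheet-metal tray 90 x 130 x 45 mm, to the left
Things that resemble listed ones, but are neither listed nor needed, are in the scene too. Leave any pink or turquoise look-alike of the tally_base alone.

How it is judged:
By the outcome, as a careful person would: the job done as asked, in the order asked, and still so for the second after the job is handed in, with the robot touching nothing.
It also fails if it takes over 72 s, if anything falls off the work surface, if the arm or the gripper's body presses on something with over 40 N, if the wrist force passes 120 N, or if a joint passes its speed limit or range.

## Working session

There is one attempt and no reset: what is moved stays moved. The work goes in short steps, Python scripts to look and compute and a tool call to move; the robot and the scene stay as the last step left them, time stands still between calls to the robot, and variables do not carry over. Pictures are saved under pics/ and viewed, and the job is handed in when it is done.

Besides the shell and the picture viewer there is one more tool, called as name(argument=value, ...), one argument or row to a line, values as JSON. carry_out: Moves the arm, as the interface text tells. Its arguments: {"type":"object","properties":{"targets":{"type":"array"},"force":{"type":"number"}},"required":["targets"]}

```bash
mkdir -p pics; ls; cat > h.py <<'E'
import numpy as np, cv2
from cell import get_state, capture, sign_off, search_frame, spot_point
def save(p,n): cv2.imwrite('pics/'+n+'.png', cv2.cvtColor(p['color'],cv2.COLOR_RGB2BGR))
def ray(p,uv):
    a=(uv[0]-p['cx'])/p['fx']; b=(uv[1]-p['cy'])/p['fy']
    rd=np.hypot(a,b); r=rd
    for _ in range(30): r=rd/(1+p['k1']*r*r)
    s=r/rd if rd>0 else 1
    E=np.array(p['extrinsics']); d=E[:3,:3]@np.array([a*s,b*s,1]); return E[:3,3],d/np.linalg.norm(d)
def atz(p,uv,z):
    o,d=ray(p,uv); return o+d*(z-o[2])/d[2]
def proj(p,X):
    E=np.array(p['extrinsics']); c=E[:3,:3].T@(np.array(X)-E[:3,3]); a,b=c[0]/c[2],c[1]/c[2]; k=1+p['k1']*(a*a+b*b)
    return np.array([p['fx']*a*k+p['cx'],p['fy']*b*k+p['cy']])
def tri(l):
    A=np.zeros((3,3));b=np.zeros(3)
    for p,uv in l:
        o,d=ray(p,uv); M=np.eye(3)-np.outer(d,d); A+=M;b+=M@o
    X=np.linalg.solve(A,b); return X,[np.linalg.norm((np.eye(3)-np.outer(d,d))@(X-o)) for o,d in [ray(*q) for q in l]]
E
cat > a.py <<'E'
from h import *
print(get_state())
for n in ['scene','side','wrist']:
    p=capture(n); save(p,n+'0'); print(n,p['fx'],p['k1'],np.round(p['extrinsics'],3).tolist())
    for q in ['pin_top','gauge_hub','stand','tally_grip','tally_base','bolt_a','nut']:
        try: print(q,[(np.round(d['at']).tolist(),round(d['score'],2)) for d in spot_point(p,q)][:4])
        except Exception as e: print(q,e)
E
python3 a.py
```

```text
pics
{'t': 0.0, 'joint_pos': array([-1.35559914e+00,  3.51225646e-01,  1.65240282e+00, -3.60133788e-05,
        1.13910551e+00, -8.46037806e-02]), 'joint_velocities': array([ 0.00068743,  0.00144357, -0.00126716,  0.00087773,  0.00266974,
       -0.00069169]), 'joint_torque': array([-3.61333259e-04, -4.97316957e+01, -2.85253787e+01,  6.98117190e-02,
        2.56377988e-02, -8.83289158e-05]), 'tool_pos': array([ 162.37311051, -525.13301182,  218.11531441]), 'ee_rot': array([ 0.41997616,  0.56937688, -0.41946133,  0.56875495]), 'ft_force': array([-0.21832768, -0.00917997,  0.29454183]), 'ft_torque': array([-0.01273458,  0.0200359 , -0.03143506]), 'grip_width': 0.9989621665782633}
scene 502.22245799176625 -0.07379991469165673 [[-0.086, 0.556, -0.826, 1349.076], [0.996, 0.058, -0.065, 119.311], [0.011, -0.829, -0.559, 678.677], [0.0, 0.0, 0.0, 1.0]]
pin_top [([214.0, 256.0], 0.45)]
gauge_hub [([217.0, 263.0], 0.83), ([214.0, 256.0], 0.54)]
stand [([222.0, 292.0], 0.84)]
tally_grip [([140.0, 237.0], 0.64), ([385.0, 230.0], 0.49), ([347.0, 287.0], 0.45)]
tally_base [([173.0, 242.0], 0.82),
[... 294 characters left out ...]
[0.021, -0.856, -0.517, 733.438], [0.0, 0.0, 0.0, 1.0]]
pin_top [([313.0, 194.0], 0.5)]
gauge_hub [([332.0, 208.0], 0.61)]
stand [([334.0, 233.0], 0.65)]
tally_grip [([220.0, 288.0], 0.67), ([385.0, 314.0], 0.62), ([399.0, 196.0], 0.52), ([298.0, 275.0], 0.45)]
tally_base [([392.0, 354.0], 0.96), ([290.0, 303.0], 0.82), ([400.0, 221.0], 0.62)]
bolt_a [([316.0, 260.0], 0.69), ([220.0, 289.0], 0.62)]
nut [([317.0, 236.0], 0.6), ([332.0, 215.0], 0.25)]
wrist 380.76221774342116 -0.05506217487245311 [[0.294, -0.919, -0.262, 236.186], [-0.956, -0.283, -0.08, -501.56], [-0.0, 0.274, -0.962, 385.589], [0.0, 0.0, 0.0, 1.0]]
pin_top []
gauge_hub []
stand []
tally_grip []
tally_base []
bolt_a []
nut []
```

View pics/scene0.png

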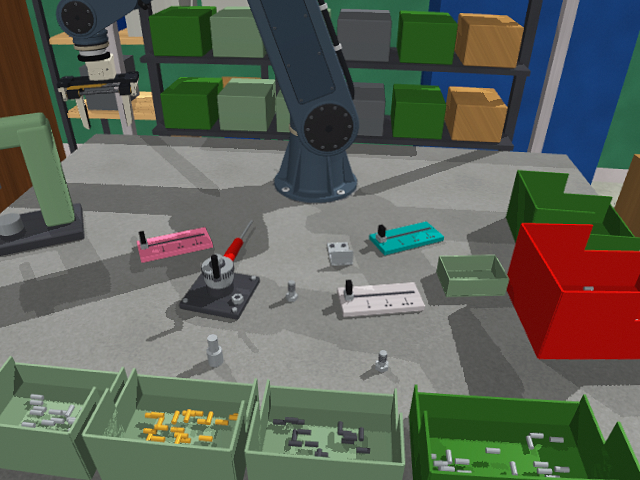

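View pics/side0.png

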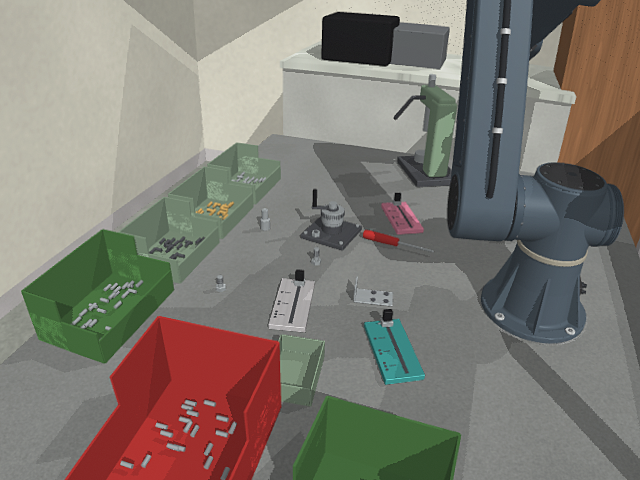

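```bash
python3 - <<'E'
import cv2
a=cv2.imread('pics/scene0.png');cv2.imwrite('pics/s_crop.png',cv2.resize(a[200:340,110:310],(800,560),interpolation=cv2.INTER_CUBIC))
a=cv2.imread('pics/side0.png');cv2.imwrite('pics/d_crop.png',cv2.resize(a[160:300,230:430],(800,560),interpolation=cv2.INTER_CUBIC))
E
```

```text
(no output)
```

View pics/s_crop.png

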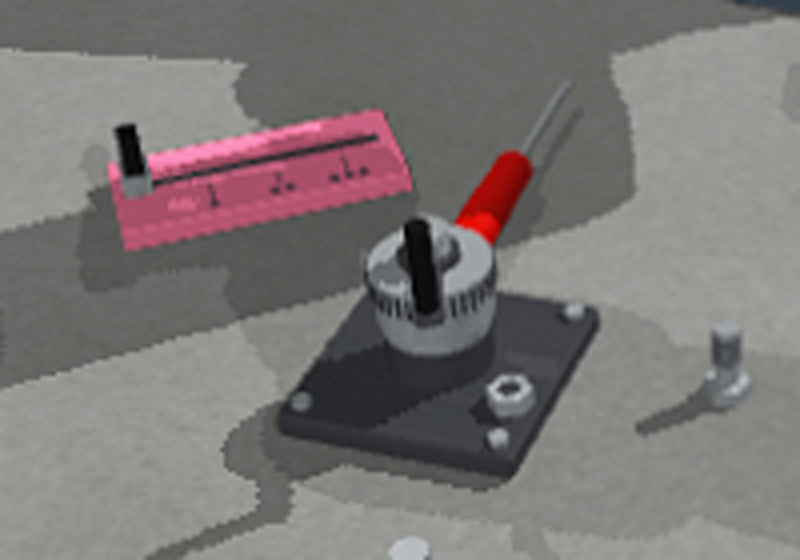

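View pics/d_crop.png

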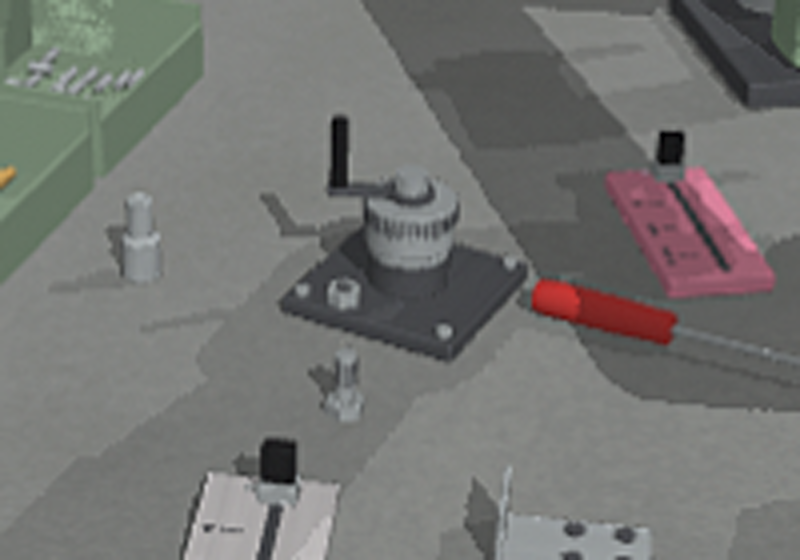

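The pin is upright and black: its top is at about (214,255) in scene and (315,190) in side. The white tally plate is at about (380,300) in scene and (290,303) in side, with its grip at its left/far end. The pink and turquoise plates are the look-alikes.

```bash
cat > b.py <<'E'
from h import *
s=capture('scene');d=capture('side')
def sp(p,q,near):
    l=spot_point(p,q); l=[x['at'] for x in l if np.hypot(*(np.array(x['at'])-near))<25]; return np.array(l[0]) if l else None
for q,a,b in [('pin_top',(214,255),(315,190)),('gauge_hub',(217,263),(332,208)),('gauge',(217,270),(332,215)),('stand',(222,292),(334,233)),('tally_grip',(347,287),(298,275)),('tally_base',(380,302),(290,303)),('bolt_a',(290,300),(316,260)),('nut',(235,300),(317,236))]:
    u,v=sp(s,q,a),sp(d,q,b)
    if u is None or v is None: print(q,u,v);continue
    X,r=tri([(s,u),(d,v)]); print(q,u.round(1),v.round(1),X.round(1),np.round(r,1))
X,r=tri([(s,(214,255.7)),(d,(315,189.8))]);print('pin man',X,r)
E
python3 b.py
python3 - <<'E'
import cv2
a=cv2.imread('pics/scene0.png');cv2.imwrite('pics/s_crop2.png',cv2.resize(a[260:330,320:440],(800,467),interpolation=cv2.INTER_CUBIC))
a=cv2.imread('pics/side0.png');cv2.imwrite('pics/d_crop2.png',cv2.resize(a[260:340,250:340],(675,600),interpolation=cv2.INTER_CUBIC))
E
```

```text
pin_top [216.4 255.6] [316.6 189.4] [ 589.5 -136.7  136.2] [2.5 2.5]
gauge_hub [216.4 262.4] [332.4 208. ] [ 545.8 -151.7   84.2] [1.2 1.2]
gauge [218.2 267.8] [332.2 215.7] [ 542.9 -149.    65.2] [4.4 4.4]
stand [222.3 294.1] [330.4 234.3] [ 546.9 -147.3    2.8] [1.3 1.3]
tally_grip [346.6 285. ] [296.4 278.4] [543.3 118.2  38.6] [8.4 8.4]
tally_base [378.9 302.4] [289.6 305.1] [540.2 182.9   2. ] [1.6 1.6]
bolt_a [292.1 296.9] [314.5 263.2] [541.9   1.7   2.3] [2.6 2.6]
nut [234.6 299.7] [314.1 235.9] [ 580.5 -110.1   14.6] [4.8 4.8]
pin man [ 593.35372213 -139.06841645  135.69129273] [np.float64(0.15129178750621705), np.float64(0.1512917875064086)]
```

View pics/s_crop2.png

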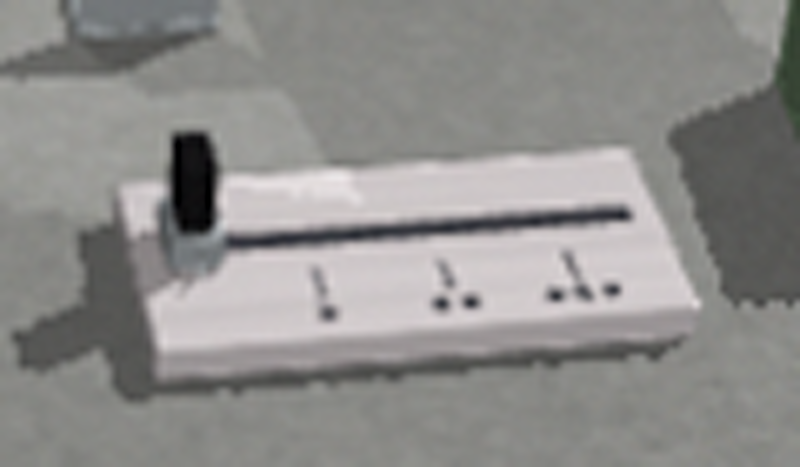

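View pics/d_crop2.png

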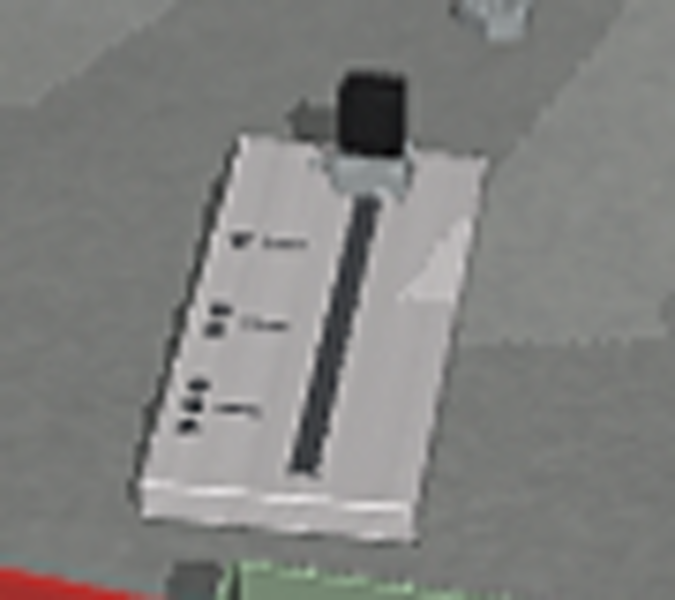

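```bash
cat >> h.py <<'E'
from scipy.spatial.transform import Rotation as Ro
def plan(P, rotz=0):
    """world target -> delta_pos row; rotz: yaw about world z"""
    s=get_state(); R=Ro.from_quat(s['ee_rot']); 
    Rt=Ro.from_rotvec([0,0,rotz])*R
    dp=R.as_matrix().T@(np.array(P)-s['tool_pos'])/750
    print('at',s['tool_pos'].round(1),'delta',dp.round(4).tolist(),'ang',((R.inv()*Rt).as_rotvec()/np.pi).round(4).tolist())
E
python3 - <<'E'
from h import *
s=get_state();R=Ro.from_quat(s['ee_rot']).as_matrix();print(R.round(3)); yaw=np.arctan2(R[1,2],R[0,2]);print(yaw)
plan([570,-150,260])
for r in [0.3,-0.3]:
    plan([570,-150,260],r)
E
```

```text
[[-0.     0.955  0.295]
 [ 0.     0.295 -0.955]
 [-1.    -0.    -0.   ]]
-1.2709573171788529
at [ 162.5 -525.5  218.6] delta [-0.0552, 0.667, -0.3178] ang [0.0, 0.0, 0.0]
at [ 162.5 -525.5  218.6] delta [-0.0552, 0.667, -0.3178] ang [-0.0955, -0.0, -0.0]
at [ 162.5 -525.5  218.6] delta [-0.0552, 0.667, -0.3178] ang [0.0955, 0.0, 0.0]
```

```bash
python3 - <<'E'
from h import *
s=capture('scene');d=capture('side')
for uv in [(5,255),(84,240),(75,208),(12,232)]: print(uv,atz(s,uv,0).round())
for uv in [(398,158),(420,182),(455,178)]: print(uv,atz(d,uv,0).round())
for n in ['scaled']: pass
print(atz(s,(160,250),0).round(),atz(s,(214,235),0).round())
print(proj(s,[162,-525,218]),proj(d,[162,-525,218]))
print(tri([(s,(60,118)),(d,(430,85))]))
E
```

```text
(5, 255) [ 454. -710.    0.]
(84, 240) [ 371. -546.    0.]
(75, 208) [ 219. -649.    0.]
(12, 232) [ 355. -755.    0.]
(398, 158) [ 476. -781.    0.]
(420, 182) [ 363. -595.    0.]
(455, 178) [ 250. -678.    0.]
[ 394. -340.    0.] [ 315. -227.    0.]
[109.33387829 126.34242211] [489.73182195 137.35957496]
(array([ 367.75767138, -525.98110376,  334.19536084]), [np.float64(19.832680529468625), np.float64(19.832680529468703)])
```

View pics/wrist0.png

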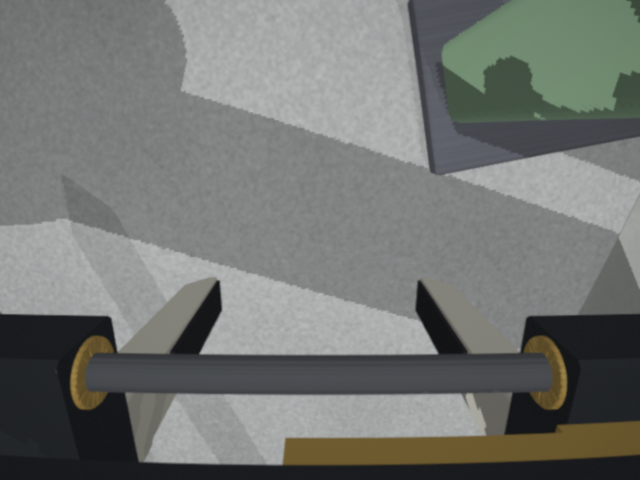

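```bash
python3 - <<'E'
from h import *
plan([230,-380,250]); plan([565,-150,270])
E
```

```text
at [ 162.5 -525.4  218.6] delta [-0.0418, 0.1433, -0.1587] ang [0.0, 0.0, 0.0]
at [ 162.5 -525.4  218.6] delta [-0.0685, 0.6606, -0.3198] ang [0.0, 0.0, 0.0]
```

carry_out(
  targets=[
    {"delta_pos":[-0.042,0.143,-0.159],"angular":[0,0,0],"fingers":1},
    {"delta_pos":[-0.042,0.143,-0.159],"angular":[0,0,0],"fingers":0},
    {"delta_pos":[-0.05,0.25,-0.19],"angular":[0,0,0],"fingers":-0.35},
    {"delta_pos":[-0.068,0.66,-0.32],"angular":[0,0,0],"fingers":-0.35},
    {"delta_pos":[-0.068,0.66,-0.32],"angular":[0,0,0],"fingers":-0.35},
    {"delta_pos":[-0.068,0.66,-0.32],"angular":[0,0,0],"fingers":-0.35},
    {"delta_pos":[-0.068,0.66,-0.32],"angular":[0,0,0],"fingers":-0.35},
    {"delta_pos":[-0.068,0.66,-0.32],"angular":[0,0,0],"fingers":-0.35},
  ],
  force=30,
)

```text
t: 3.2
tool_pos: [513.3, -186.8, 266.5]
ee_rot: [0.42, 0.569, -0.42, 0.569]
ft_force: [-0.7, -2.2, -0.1]
grip_width: 0.337
```

```bash
python3 - <<'E'
from h import *
plan([565,-150,270]);print(get_state()['t'],get_state()['grip_width'])
E
```

```text
at [ 513.3 -186.8  266.5] delta [-0.0047, 0.0804, -0.0264] ang [0.0, 0.0, 0.0]
3.2 0.33704408564312216
```

carry_out(
  targets=[
    {"delta_pos":[-0.005,0.08,-0.026],"angular":[0,0,0],"fingers":-0.35},
    {"delta_pos":[-0.005,0.08,-0.026],"angular":[0,0,0],"fingers":-0.35},
    {"delta_pos":[-0.005,0.08,-0.026],"angular":[0,0,0],"fingers":-0.35},
  ],
)

```text
t: 3.58
tool_pos: [564.5, -150.4, 269.9]
ee_rot: [0.419, 0.569, -0.42, 0.569]
ft_force: [-1.1, -0.6, -0.0]
grip_width: 0.328
```

```bash
python3 - <<'E'
from h import *
w=capture('wrist');save(w,'w1')
print(get_state()['tool_pos'],np.round(w['extrinsics'],2).tolist())
for q in ['pin_top','gauge_hub']: print(q,[(np.round(d['at'],1).tolist(),round(d['score'],2)) for d in spot_point(w,q)])
# project expectation
for X in [(593.3,-139,135.7),(546,-150,80)]: print(proj(w,X))
E
```

```text
[ 564.12792458 -150.93799026  270.10681617] [[0.29, -0.92, -0.26, 638.27], [-0.96, -0.28, -0.08, -126.44], [0.0, 0.27, -0.96, 436.85], [0.0, 0.0, 0.0, 1.0]]
pin_top [([316.9, 188.7], 0.76)]
gauge_hub [([312.9, 229.1], 0.63), ([32.0, 139.8], 0.18)]
[316.67934224 189.2664214 ]
[313.43886421 230.10708779]
```

View pics/w1.png

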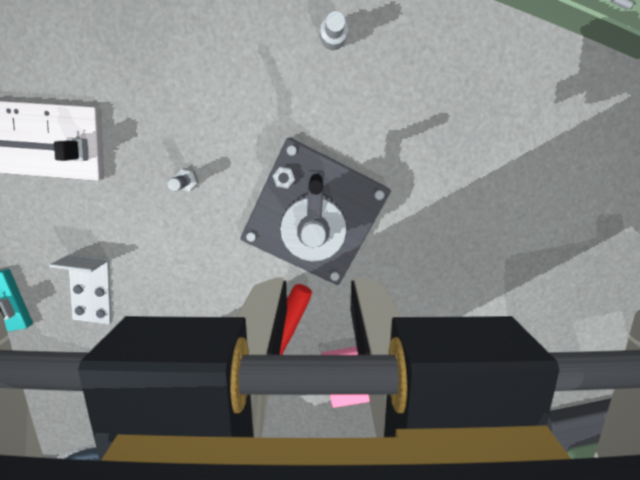

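The wrist view shows the pin top at about (316,183), the ring centred at about (313,229), and the foot corners at about (290,138), (389,188), (338,284) and (241,239). This agrees with the triangulation.

```bash
python3 - <<'E'
from h import *
import cv2
w=capture('wrist')
C=[atz(w,c,15) for c in [(290,138),(389,188),(338,284),(241,239)]];print(np.round(C,1).tolist(),np.mean(C,0))
print([np.linalg.norm(C[i]-C[i-1]).round(1) for i in range(4)])
print(atz(w,(313.5,229),80), atz(w,(316.5,183),136))
im=cv2.cvtColor(w['color'],cv2.COLOR_RGB2BGR)
big=cv2.resize(im[120:300,220:410],None,fx=3.3,fy=3.3,interpolation=cv2.INTER_CUBIC)
def P(X): u=proj(w,X); return (int((u[0]-220+.5)*3.3),int((u[1]-120+.5)*3.3))
ax=(546,-149.5)
for t in np.arange(0,6.3,.1):
    cv2.circle(big,P((ax[0]+32*np.cos(t),ax[1]+32*np.sin(t),80)),1,(0,0,255),-1)
    cv2.circle(big,P((593.5+6*np.cos(t),-139+6*np.sin(t),136)),1,(0,255,0),-1)
cv2.imwrite('pics/w1c.png',big)
E
```

```text
[[619.7, -101.2, 15.0], [600.0, -221.7, 15.0], [473.5, -202.6, 15.0], [494.1, -78.0, 15.0]] [ 546.82603433 -150.87896382   15.        ]
[np.float64(127.8), np.float64(122.1), np.float64(127.9), np.float64(126.2)]
[ 546.62818045 -150.62188503   80.        ] [ 597.65384155 -138.35883697  136.        ]
```

View pics/w1c.png

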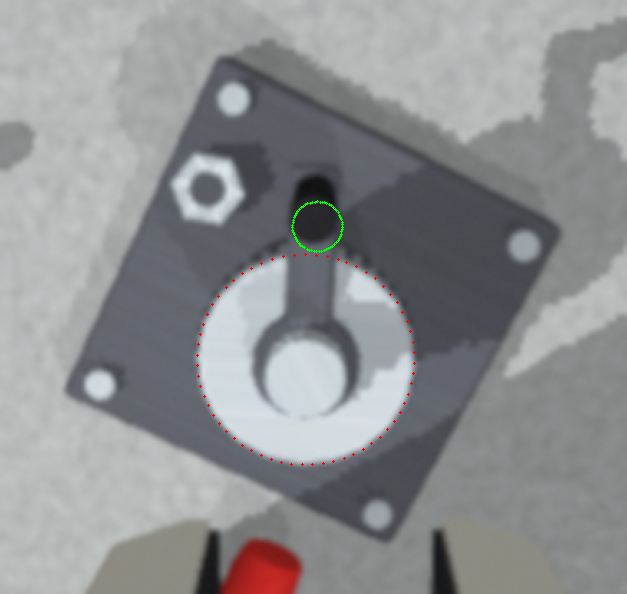

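```bash
python3 - <<'E'
from h import *
plan([594,-138.8,150]);plan([594,-138.8,108])
E
```

```text
at [ 564.1 -151.3  270.5] delta [0.1607, 0.0429, -0.0043] ang [0.0, 0.0, 0.0]
at [ 564.1 -151.3  270.5] delta [0.2167, 0.0429, -0.0044] ang [0.0, 0.0, 0.0]
```

carry_out(
  targets=[
    {"delta_pos":[0.06,0.043,-0.0044],"angular":[0,0,0],"fingers":-0.35},
    {"delta_pos":[0.12,0.043,-0.0044],"angular":[0,0,0],"fingers":-0.35},
    {"delta_pos":[0.16,0.043,-0.0044],"angular":[0,0,0],"fingers":-0.35},
    {"delta_pos":[0.16,0.043,-0.0044],"angular":[0,0,0],"fingers":-0.35},
  ],
)

```text
t: 4.28
tool_pos: [592.6, -139.0, 148.9]
ee_rot: [0.42, 0.57, -0.421, 0.568]
ft_force: [-0.1, 0.2, 1.8]
grip_width: 0.328
```

```bash
python3 - <<'E'
from h import *
w=capture('wrist');save(w,'w2')
plan([594,-138.8,108])
E
```

```text
at [ 593.6 -139.3  150.7] delta [0.057, 0.0007, -0.0004] ang [0.0, 0.0, 0.0]
```

View pics/w2.png

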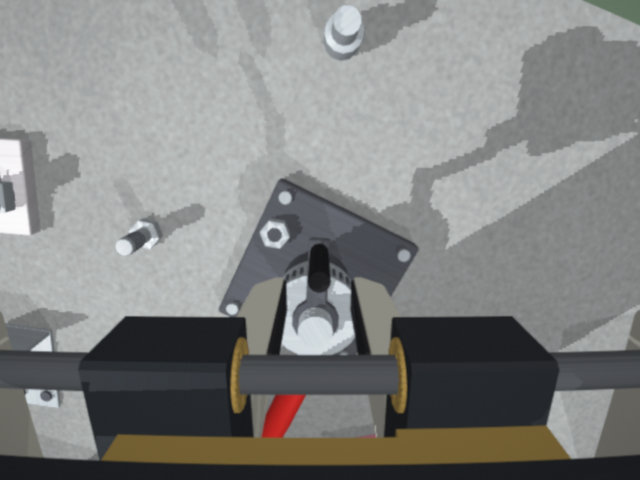

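The pin top, at about (318,283), is centred between the fingertips at columns 283 and 355, so I'll descend and grip.

carry_out(
  targets=[
    {"delta_pos":[0.03,0,0],"angular":[0,0,0],"fingers":-0.35},
    {"delta_pos":[0.057,0.0005,0],"angular":[0,0,0],"fingers":-0.35},
    {"delta_pos":[0.057,0.0005,0],"angular":[0,0,0],"fingers":-1},
    {"delta_pos":[0.057,0.0005,0],"angular":[0,0,0],"fingers":-1},
    {"delta_pos":[0.057,0.0005,0],"angular":[0,0,0],"fingers":-1},
    {"delta_pos":[0.057,0.0005,0],"angular":[0,0,0],"fingers":-1},
  ],
  force=30,
)

```text
t: 5.08
tool_pos: [594.9, -139.4, 109.4]
ee_rot: [0.421, 0.568, -0.42, 0.569]
ft_force: [1.9, -0.0, 6.8]
grip_width: 0.124
```

```bash
python3 - <<'E'
from h import *
w=capture('wrist');save(w,'w3')
s=get_state();print(s['t'],s['tool_pos'],s['ft_force'],s['grip_width']*93)
E
```

```text
5.125 [ 594.9871845  -139.30721377  109.32108361] [1.73676143 0.13136631 6.40591029] 11.465787621795782
```

View pics/w3.png

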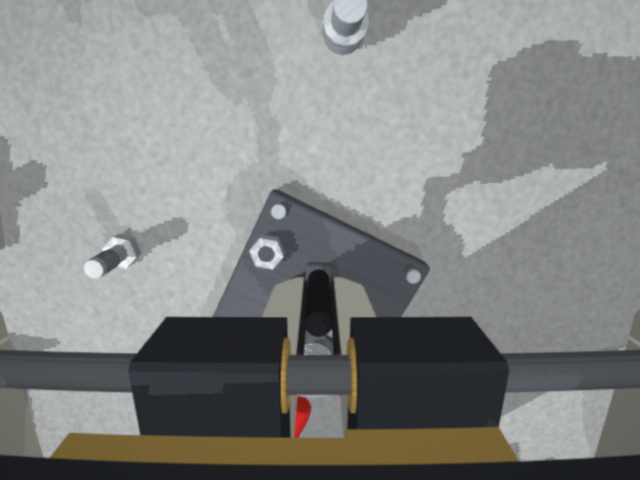

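```bash
cat >> h.py <<'E'
import json,sys
A=np.array([546.0,-150.0]); PHI0=np.arctan2(-139.3+150,594.95-546); Z0=109.4
def unwrap(xy,turned_hint):
    a=PHI0-np.arctan2(xy[1]-A[1],xy[0]-A[0])
    return a+2*np.pi*round((turned_hint-a)/(2*np.pi))
def rep(hint):
    s=get_state(); p=s['tool_pos']; th=unwrap(p[:2],hint); ph=PHI0-th
    f=s['ft_force']; tang=np.array([np.sin(ph),-np.cos(ph)]); rad=np.array([np.cos(ph),np.sin(ph)])
    print('t %.2f th %.3f (%.3f turns) r %.2f z %.1f resist %.2f radial %.2f Fz %.2f grip %.1f'%(s['t'],th,th/2/np.pi,np.hypot(*(p[:2]-A)),p[2],-f[:2]@tang,f[:2]@rad,f[2],s['grip_width']*93))
    return s,th
def arc(hint,goal,n,r=50.0):
    s,th=rep(hint); R=Ro.from_quat(s['ee_rot']).as_matrix()
    for t in np.linspace(th,goal,n+1)[1:]:
        ph=PHI0-t; X=np.array([A[0]+r*np.cos(ph),A[1]+r*np.sin(ph),Z0-3*t/2/np.pi])
        print((R.T@(X-s['tool_pos'])/750).round(4).tolist())
E
python3 -c "
from h import *
arc(0,2,8)"
```

```text
t 5.12 th 0.000 (0.000 turns) r 50.14 z 109.3 resist -0.24 radial 1.72 Fz 6.41 grip 11.5
[0.0001, -0.0036, 0.0162]
[0.0002, -0.011, 0.0312]
[0.0004, -0.0218, 0.0438]
[0.0005, -0.0354, 0.0534]
[0.0007, -0.0509, 0.0593]
[0.0008, -0.0674, 0.0611]
[0.0009, -0.0839, 0.0589]
[0.001, -0.0993, 0.0526]
```

carry_out(
  targets=[
    {"delta_pos":[0.0001,-0.0036,0.0162],"angular":[0,0,0],"fingers":-1},
    {"delta_pos":[0.0002,-0.011,0.0312],"angular":[0,0,0],"fingers":-1},
    {"delta_pos":[0.0004,-0.0218,0.0438],"angular":[0,0,0],"fingers":-1},
    {"delta_pos":[0.0005,-0.0354,0.0534],"angular":[0,0,0],"fingers":-1},
  ],
)

```text
t: 5.62
tool_pos: [581.1, -186.6, 109.2]
ee_rot: [0.421, 0.567, -0.42, 0.57]
ft_force: [0.6, -0.4, 3.9]
grip_width: 0.122
```

```bash
python3 -c "
from h import *
arc(1,3,8)"
```

```text
t 5.62 th 1.021 (0.162 turns) r 50.73 z 109.2 resist 0.16 radial 0.64 Fz 3.88 grip 11.3
[0.0004, -0.0159, 0.0047]
[0.0006, -0.0323, 0.0063]
[0.0007, -0.0486, 0.0038]
[0.0008, -0.0637, -0.0026]
[0.0009, -0.0769, -0.0124]
[0.001, -0.0872, -0.0253]
[0.0011, -0.0941, -0.0402]
[0.0012, -0.0971, -0.0564]
```

Forces are low and the motion is going well.

carry_out(
  targets=[
    {"delta_pos":[0.0004,-0.0159,0.0047],"angular":[0,0,0],"fingers":-1},
    {"delta_pos":[0.0006,-0.0323,0.0063],"angular":[0,0,0],"fingers":-1},
    {"delta_pos":[0.0007,-0.0486,0.0038],"angular":[0,0,0],"fingers":-1},
    {"delta_pos":[0.0008,-0.0637,-0.0026],"angular":[0,0,0],"fingers":-1},
    {"delta_pos":[0.0009,-0.0769,-0.0124],"angular":[0,0,0],"fingers":-1},
    {"delta_pos":[0.001,-0.0872,-0.0253],"angular":[0,0,0],"fingers":-1},
    {"delta_pos":[0.0011,-0.0941,-0.0402],"angular":[0,0,0],"fingers":-1},
    {"delta_pos":[0.0012,-0.0971,-0.0564],"angular":[0,0,0],"fingers":-1},
  ],
)

```text
t: 6.62
tool_pos: [498.0, -166.9, 107.9]
ee_rot: [0.421, 0.567, -0.42, 0.569]
ft_force: [2.2, -0.7, 2.7]
grip_width: 0.121
```

```bash
python3 -c "
from h import *
arc(3,4.2,6)"
```

```text
t 6.62 th 3.018 (0.480 turns) r 50.88 z 107.9 resist 1.38 radial -1.83 Fz 2.66 grip 11.3
[0.0001, 0.0019, -0.0131]
[0.0002, 0.0052, -0.0258]
[0.0003, 0.0109, -0.0377]
[0.0004, 0.0188, -0.0481]
[0.0005, 0.0286, -0.0568]
[0.0007, 0.0399, -0.0634]
```

carry_out(
  targets=[
    {"delta_pos":[0.0001,0.0019,-0.0131],"angular":[0,0,0],"fingers":-1},
    {"delta_pos":[0.0002,0.0052,-0.0258],"angular":[0,0,0],"fingers":-1},
    {"delta_pos":[0.0003,0.0109,-0.0377],"angular":[0,0,0],"fingers":-1},
    {"delta_pos":[0.0004,0.0188,-0.0481],"angular":[0,0,0],"fingers":-1},
    {"delta_pos":[0.0005,0.0286,-0.0568],"angular":[0,0,0],"fingers":-1},
    {"delta_pos":[0.0007,0.0399,-0.0634],"angular":[0,0,0],"fingers":-1},
  ],
)

```text
t: 7.38
tool_pos: [513.3, -112.2, 107.4]
ee_rot: [0.421, 0.567, -0.42, 0.57]
ft_force: [2.2, -2.4, 2.3]
grip_width: 0.12
```

```bash
python3 -c "
from h import *
arc(4.2,4.6,3)"
```

```text
t 7.38 th 4.214 (0.671 turns) r 49.94 z 107.4 resist -0.05 radial -3.28 Fz 2.28 grip 11.1
[0.0001, 0.008, -0.003]
[0.0002, 0.0164, -0.0049]
[0.0003, 0.0249, -0.0057]
```

carry_out(
  targets=[
    {"delta_pos":[0.0001,0.008,-0.003],"angular":[0,0,0],"fingers":-1},
    {"delta_pos":[0.0002,0.0164,-0.0049],"angular":[0,0,0],"fingers":-1},
    {"delta_pos":[0.0003,0.0249,-0.0057],"angular":[0,0,0],"fingers":-1},
  ],
)

```text
t: 7.75
tool_pos: [530.2, -102.7, 107.1]
ee_rot: [0.421, 0.567, -0.42, 0.57]
ft_force: [0.9, -3.6, 3.5]
grip_width: 0.117
```

```bash
python3 -c "
from h import *
arc(4.6,5.0,3)"
```

```text
t 7.75 th 4.606 (0.733 turns) r 49.84 z 107.1 resist 0.30 radial -3.75 Fz 3.47 grip 10.9
[-0.0, 0.0087, 0.0001]
[0.0001, 0.0174, 0.0016]
[0.0002, 0.0257, 0.0043]
```

carry_out(
  targets=[
    {"delta_pos":[0,0.0087,0.0001],"angular":[0,0,0],"fingers":-1},
    {"delta_pos":[0.0001,0.0174,0.0016],"angular":[0,0,0],"fingers":-1},
    {"delta_pos":[0.0002,0.0257,0.0043],"angular":[0,0,0],"fingers":-1},
  ],
)

```text
t: 8.12
tool_pos: [549.8, -100.2, 106.9]
ee_rot: [0.421, 0.568, -0.42, 0.569]
ft_force: [-1.8, -4.9, 2.5]
grip_width: 0.122
```

```bash
python3 -c "
from h import *
arc(5,5.4,3)"
```

```text
t 8.12 th 5.005 (0.797 turns) r 49.90 z 106.9 resist 1.43 radial -5.03 Fz 2.54 grip 11.3
[-0.0, 0.008, 0.0036]
[0.0001, 0.0154, 0.0084]
[0.0002, 0.0221, 0.014]
```

carry_out(
  targets=[
    {"delta_pos":[0,0.0078,0.004],"angular":[0,0,0],"fingers":-1},
    {"delta_pos":[0.0001,0.015,0.009],"angular":[0,0,0],"fingers":-1},
    {"delta_pos":[0.0002,0.0217,0.0145],"angular":[0,0,0],"fingers":-1},
  ],
)

```text
t: 8.5
tool_pos: [568.9, -105.8, 106.8]
ee_rot: [0.421, 0.568, -0.42, 0.569]
ft_force: [-0.4, -1.8, 3.9]
grip_width: 0.124
```

```bash
python3 -c "
from h import *
arc(5.4,5.8,3,49.7)"
```

```text
t 8.50 th 5.406 (0.860 turns) r 49.80 z 106.8 resist -0.46 radial -1.75 Fz 3.95 grip 11.5
[0.0001, 0.0057, 0.0066]
[0.0002, 0.0106, 0.0138]
[0.0003, 0.0145, 0.0215]
```

carry_out(
  targets=[
    {"delta_pos":[0.0001,0.0057,0.0066],"angular":[0,0,0],"fingers":-1},
    {"delta_pos":[0.0002,0.0106,0.0138],"angular":[0,0,0],"fingers":-1},
    {"delta_pos":[0.0003,0.0145,0.0215],"angular":[0,0,0],"fingers":-1},
  ],
)

```text
t: 8.88
tool_pos: [584.4, -118.2, 106.6]
ee_rot: [0.421, 0.568, -0.42, 0.569]
ft_force: [0.0, -0.6, 4.8]
grip_width: 0.12
```

```bash
python3 -c "
from h import *
arc(5.8,6.2,3,49.8)"
```

```text
t 8.88 th 5.807 (0.924 turns) r 49.88 z 106.6 resist -0.49 radial -0.35 Fz 4.78 grip 11.1
[0.0001, 0.0027, 0.0083]
[0.0002, 0.0044, 0.0168]
[0.0003, 0.005, 0.0254]
```

carry_out(
  targets=[
    {"delta_pos":[0.0001,0.0027,0.0083],"angular":[0,0,0],"fingers":-1},
    {"delta_pos":[0.0002,0.0044,0.0168],"angular":[0,0,0],"fingers":-1},
    {"delta_pos":[0.0003,0.005,0.0254],"angular":[0,0,0],"fingers":-1},
  ],
)

```text
t: 9.25
tool_pos: [594.0, -135.7, 106.5]
ee_rot: [0.421, 0.568, -0.42, 0.569]
ft_force: [0.6, 0.0, 4.3]
grip_width: 0.121
```

```bash
python3 -c "
from h import *
arc(6.2,6.6,3,50)"
```

```text
t 9.25 th 6.210 (0.988 turns) r 50.06 z 106.5 resist -0.16 radial 0.59 Fz 4.33 grip 11.3
[0.0002, -0.0007, 0.0086]
[0.0003, -0.0025, 0.0171]
[0.0004, -0.0053, 0.0253]
```

carry_out(
  targets=[
    {"delta_pos":[0.0002,-0.0007,0.0086],"angular":[0,0,0],"fingers":-1},
    {"delta_pos":[0.0003,-0.0025,0.0171],"angular":[0,0,0],"fingers":-1},
    {"delta_pos":[0.0004,-0.0053,0.0253],"angular":[0,0,0],"fingers":-1},
  ],
)

```text
t: 9.62
tool_pos: [595.9, -155.6, 106.4]
ee_rot: [0.421, 0.567, -0.42, 0.57]
ft_force: [1.7, 0.4, 5.0]
grip_width: 0.119
```

```bash
python3 -c "
from h import *
arc(6.6,7.0,3,50.3)"
```

```text
t 9.62 th 6.610 (1.052 turns) r 50.25 z 106.4 resist 0.54 radial 1.66 Fz 5.05 grip 11.1
[0.0003, -0.0039, 0.0078]
[0.0004, -0.0089, 0.015]
[0.0005, -0.0147, 0.0214]
```

carry_out(
  targets=[
    {"delta_pos":[0.0003,-0.0039,0.0078],"angular":[0,0,0],"fingers":-1},
    {"delta_pos":[0.0004,-0.0089,0.015],"angular":[0,0,0],"fingers":-1},
    {"delta_pos":[0.0005,-0.0147,0.0214],"angular":[0,0,0],"fingers":-1},
  ],
)

```text
t: 10.0
tool_pos: [590.1, -174.8, 106.2]
ee_rot: [0.421, 0.567, -0.42, 0.57]
ft_force: [1.7, 0.3, 4.9]
grip_width: 0.117
```

```bash
python3 -c "
from h import *
arc(7,7.4,3,50.6)"
```

```text
t 10.00 th 7.010 (1.116 turns) r 50.58 z 106.2 resist 1.09 radial 1.33 Fz 4.87 grip 10.9
[0.0003, -0.0067, 0.0056]
[0.0003, -0.0141, 0.0103]
[0.0004, -0.022, 0.014]
```

carry_out(
  targets=[
    {"delta_pos":[0.0003,-0.0067,0.0056],"angular":[0,0,0],"fingers":-1},
    {"delta_pos":[0.0003,-0.0141,0.0103],"angular":[0,0,0],"fingers":-1},
    {"delta_pos":[0.0004,-0.022,0.014],"angular":[0,0,0],"fingers":-1},
  ],
)

```text
t: 10.38
tool_pos: [577.2, -190.2, 106.0]
ee_rot: [0.421, 0.567, -0.42, 0.57]
ft_force: [1.4, -0.7, 5.2]
grip_width: 0.121
```

```bash
python3 -c "
from h import *
arc(7.4,7.8,3,50.8)"
```

```text
t 10.38 th 7.410 (1.179 turns) r 50.90 z 106.0 resist 0.67 radial 1.46 Fz 5.21 grip 11.3
[0.0002, -0.0085, 0.0025]
[0.0003, -0.0171, 0.0039]
[0.0003, -0.0259, 0.0043]
```

carry_out(
  targets=[
    {"delta_pos":[0.0002,-0.0085,0.0025],"angular":[0,0,0],"fingers":-1},
    {"delta_pos":[0.0003,-0.0171,0.0039],"angular":[0,0,0],"fingers":-1},
    {"delta_pos":[0.0003,-0.0259,0.0043],"angular":[0,0,0],"fingers":-1},
  ],
)

```text
t: 10.75
tool_pos: [559.1, -199.4, 105.8]
ee_rot: [0.421, 0.567, -0.42, 0.57]
ft_force: [0.9, 0.2, 5.0]
grip_width: 0.121
```

```bash
python3 -c "
from h import *
arc(7.8,8.2,3,51)"
```

```text
t 10.75 th 7.810 (1.243 turns) r 51.14 z 105.8 resist 0.93 radial 0.09 Fz 5.04 grip 11.2
[0.0002, -0.0088, -0.0011]
[0.0002, -0.0174, -0.0031]
[0.0003, -0.0257, -0.0062]
```

carry_out(
  targets=[
    {"delta_pos":[0.0002,-0.0088,-0.0011],"angular":[0,0,0],"fingers":-1},
    {"delta_pos":[0.0002,-0.0174,-0.0031],"angular":[0,0,0],"fingers":-1},
    {"delta_pos":[0.0003,-0.0257,-0.0062],"angular":[0,0,0],"fingers":-1},
  ],
)

```text
t: 11.12
tool_pos: [538.8, -200.8, 105.4]
ee_rot: [0.421, 0.567, -0.42, 0.57]
ft_force: [0.2, 1.0, 5.6]
grip_width: 0.121
```

```bash
python3 -c "
from h import *
arc(8.2,8.6,3,51)"
```

```text
t 11.12 th 8.210 (1.307 turns) r 51.32 z 105.4 resist 0.06 radial -1.06 Fz 5.63 grip 11.3
[-0.0, -0.0076, -0.0046]
[0.0, -0.0147, -0.0098]
[0.0001, -0.0211, -0.0159]
```

carry_out(
  targets=[
    {"delta_pos":[0,-0.0076,-0.0046],"angular":[0,0,0],"fingers":-1},
    {"delta_pos":[0,-0.0147,-0.0098],"angular":[0,0,0],"fingers":-1},
    {"delta_pos":[0.0001,-0.0211,-0.0159],"angular":[0,0,0],"fingers":-1},
  ],
)

```text
t: 11.5
tool_pos: [519.8, -194.0, 105.3]
ee_rot: [0.421, 0.567, -0.42, 0.57]
ft_force: [1.0, 0.9, 4.3]
grip_width: 0.12
```

```bash
python3 -c "
from h import *
arc(8.6,9.0,3,50.9)"
```

```text
t 11.50 th 8.607 (1.370 turns) r 51.22 z 105.3 resist 0.37 radial -1.32 Fz 4.25 grip 11.2
[0.0, -0.0052, -0.0072]
[0.0001, -0.0098, -0.0149]
[0.0001, -0.0133, -0.023]
```

carry_out(
  targets=[
    {"delta_pos":[0,-0.0052,-0.0072],"angular":[0,0,0],"fingers":-1},
    {"delta_pos":[0.0001,-0.0098,-0.0149],"angular":[0,0,0],"fingers":-1},
    {"delta_pos":[0.0001,-0.0133,-0.023],"angular":[0,0,0],"fingers":-1},
  ],
)

```text
t: 11.88
tool_pos: [504.8, -180.1, 105.1]
ee_rot: [0.421, 0.567, -0.42, 0.57]
ft_force: [0.9, -0.9, 3.8]
grip_width: 0.12
```

```bash
python3 -c "
from h import *
arc(9.0,9.4,3,50.7)"
```

```text
t 11.88 th 9.009 (1.434 turns) r 50.96 z 105.1 resist 1.28 radial -0.18 Fz 3.76 grip 11.2
[0.0001, -0.002, -0.0086]
[0.0001, -0.0032, -0.0173]
[0.0002, -0.0033, -0.0261]
```

carry_out(
  targets=[
    {"delta_pos":[0.0001,-0.002,-0.0086],"angular":[0,0,0],"fingers":-1},
    {"delta_pos":[0.0001,-0.0032,-0.0173],"angular":[0,0,0],"fingers":-1},
    {"delta_pos":[0.0002,-0.0033,-0.0261],"angular":[0,0,0],"fingers":-1},
  ],
)

```text
t: 12.25
tool_pos: [496.7, -161.6, 104.9]
ee_rot: [0.421, 0.567, -0.42, 0.57]
ft_force: [0.0, -0.4, 3.7]
grip_width: 0.121
```

```bash
python3 -c "
from h import *
arc(9.4,9.8,3,50.4)"
```

```text
t 12.25 th 9.409 (1.497 turns) r 50.67 z 104.9 resist 0.39 radial 0.06 Fz 3.72 grip 11.3
[0.0, 0.0015, -0.0087]
[0.0001, 0.0037, -0.0171]
[0.0002, 0.0071, -0.0252]
```

carry_out(
  targets=[
    {"delta_pos":[0,0.0015,-0.0087],"angular":[0,0,0],"fingers":-1},
    {"delta_pos":[0.0001,0.0037,-0.0171],"angular":[0,0,0],"fingers":-1},
    {"delta_pos":[0.0002,0.0071,-0.0252],"angular":[0,0,0],"fingers":-1},
  ],
)

```text
t: 12.62
tool_pos: [496.4, -141.5, 104.7]
ee_rot: [0.421, 0.567, -0.42, 0.57]
ft_force: [1.1, -0.9, 3.0]
grip_width: 0.121
```

```bash
python3 -c "
from h import *
arc(9.8,10.2,3,50)"
```

```text
t 12.62 th 9.809 (1.561 turns) r 50.36 z 104.7 resist 0.68 radial -1.26 Fz 3.00 grip 11.3
[0.0001, 0.0048, -0.0073]
[0.0001, 0.0101, -0.0141]
[0.0002, 0.0163, -0.0202]
```

carry_out(
  targets=[
    {"delta_pos":[0.0001,0.0048,-0.0073],"angular":[0,0,0],"fingers":-1},
    {"delta_pos":[0.0001,0.0101,-0.0141],"angular":[0,0,0],"fingers":-1},
    {"delta_pos":[0.0002,0.0163,-0.0202],"angular":[0,0,0],"fingers":-1},
  ],
)

```text
t: 13.0
tool_pos: [503.9, -123.1, 104.5]
ee_rot: [0.421, 0.567, -0.42, 0.57]
ft_force: [0.9, -1.3, 3.9]
grip_width: 0.122
```

```bash
python3 -c "
from h import *
arc(10.2,10.6,3,49.7)"
```

```text
t 13.00 th 10.208 (1.625 turns) r 49.98 z 104.5 resist 0.60 radial -1.46 Fz 3.85 grip 11.4
[0.0001, 0.0072, -0.0049]
[0.0002, 0.0147, -0.0091]
[0.0003, 0.0228, -0.0123]
```

carry_out(
  targets=[
    {"delta_pos":[0.0001,0.0072,-0.0049],"angular":[0,0,0],"fingers":-1},
    {"delta_pos":[0.0002,0.0147,-0.0091],"angular":[0,0,0],"fingers":-1},
    {"delta_pos":[0.0003,0.0228,-0.0123],"angular":[0,0,0],"fingers":-1},
  ],
)

```text
t: 13.38
tool_pos: [517.8, -109.0, 104.3]
ee_rot: [0.421, 0.567, -0.42, 0.57]
ft_force: [0.4, -1.6, 3.9]
grip_width: 0.12
```

```bash
python3 -c "
from h import *
arc(10.6,11,3,49.5)"
```

```text
t 13.38 th 10.609 (1.688 turns) r 49.72 z 104.3 resist 0.52 radial -1.54 Fz 3.93 grip 11.1
[0.0001, 0.0084, -0.0018]
[0.0002, 0.017, -0.0027]
[0.0003, 0.0256, -0.0025]
```

carry_out(
  targets=[
    {"delta_pos":[0.0001,0.0084,-0.0018],"angular":[0,0,0],"fingers":-1},
    {"delta_pos":[0.0002,0.017,-0.0027],"angular":[0,0,0],"fingers":-1},
    {"delta_pos":[0.0003,0.0256,-0.0025],"angular":[0,0,0],"fingers":-1},
  ],
)

```text
t: 13.75
tool_pos: [536.1, -101.4, 104.1]
ee_rot: [0.421, 0.567, -0.42, 0.57]
ft_force: [-0.5, -0.5, 3.5]
grip_width: 0.12
```

```bash
python3 -c "
from h import *
arc(11,11.4,3,49.4)"
```

```text
t 13.75 th 11.009 (1.752 turns) r 49.59 z 104.1 resist 0.62 radial -0.37 Fz 3.46 grip 11.1
[0.0001, 0.0084, 0.0016]
[0.0002, 0.0167, 0.0041]
[0.0003, 0.0245, 0.0076]
```

carry_out(
  targets=[
    {"delta_pos":[0.0001,0.0084,0.0016],"angular":[0,0,0],"fingers":-1},
    {"delta_pos":[0.0002,0.0167,0.0041],"angular":[0,0,0],"fingers":-1},
    {"delta_pos":[0.0003,0.0245,0.0076],"angular":[0,0,0],"fingers":-1},
  ],
)

```text
t: 14.12
tool_pos: [555.7, -101.5, 103.9]
ee_rot: [0.421, 0.567, -0.42, 0.57]
ft_force: [-1.9, 1.5, 4.5]
grip_width: 0.12
```

```bash
python3 -c "
from h import *
arc(11.4,11.8,3,49.5)"
```

```text
t 14.12 th 11.409 (1.816 turns) r 49.50 z 103.9 resist 2.21 radial 1.12 Fz 4.50 grip 11.1
[0.0001, 0.0073, 0.0046]
[0.0002, 0.0139, 0.01]
[0.0003, 0.0198, 0.0163]
```

```bash
python3 -c "
from h import *
arc(11.4,11.55,2,49.6)"
```

```text
t 14.12 th 11.409 (1.816 turns) r 49.50 z 103.9 resist 2.21 radial 1.12 Fz 4.50 grip 11.1
[0.0001, 0.0041, 0.0022]
[0.0001, 0.0079, 0.0049]
```

carry_out(
  targets=[
    {"delta_pos":[0.0001,0.0041,0.0022],"angular":[0,0,0],"fingers":-1},
    {"delta_pos":[0.0001,0.0079,0.0049],"angular":[0,0,0],"fingers":-1},
    {"delta_pos":[0.0001,0.0079,0.0049],"angular":[0,0,0],"fingers":-1},
  ],
)

```text
t: 14.5
tool_pos: [562.3, -103.1, 103.8]
ee_rot: [0.421, 0.567, -0.421, 0.569]
ft_force: [-2.9, 1.9, 7.5]
grip_width: 0.121
```

```bash
python3 -c "
from h import *
arc(11.55,11.65,2,49.6)"
```

```text
t 14.50 th 11.544 (1.837 turns) r 49.64 z 103.8 resist 3.32 radial 0.84 Fz 7.45 grip 11.3
[-0.0001, 0.0027, 0.0022]
[-0.0001, 0.0054, 0.0045]
```

carry_out(
  targets=[
    {"delta_pos":[-0.0001,0.0027,0.0022],"angular":[0,0,0],"fingers":-1},
    {"delta_pos":[-0.0001,0.0054,0.0045],"angular":[0,0,0],"fingers":-1},
    {"delta_pos":[-0.0001,0.0054,0.0045],"angular":[0,0,0],"fingers":-1},
  ],
)

```text
t: 14.88
tool_pos: [566.6, -104.7, 103.6]
ee_rot: [0.421, 0.568, -0.421, 0.568]
ft_force: [-5.0, 3.5, 6.7]
grip_width: 0.122
```

```bash
python3 -c "
from h import *
arc(11.65,11.75,2,49.7)"
```

```text
t 14.88 th 11.637 (1.852 turns) r 49.71 z 103.6 resist 6.00 radial 1.15 Fz 6.74 grip 11.3
[-0.0002, 0.0027, 0.0026]
[-0.0002, 0.0053, 0.0052]
```

carry_out(
  targets=[
    {"delta_pos":[-0.0001,0.0022,0.0022],"angular":[0,0,0],"fingers":-1},
    {"delta_pos":[-0.0002,0.0045,0.0044],"angular":[0,0,0],"fingers":-1},
    {"delta_pos":[-0.0002,0.0045,0.0044],"angular":[0,0,0],"fingers":-1},
  ],
)

```text
t: 15.25
tool_pos: [570.0, -106.3, 103.6]
ee_rot: [0.421, 0.569, -0.421, 0.567]
ft_force: [-5.2, 4.8, 8.7]
grip_width: 0.119
```

```bash
python3 -c "
from h import *
for _ in range(3):
  rep(11.7); capture('wrist')"
```

```text
t 15.25 th 11.713 (1.864 turns) r 49.81 z 103.6 resist 6.89 radial 1.71 Fz 8.67 grip 11.0
t 15.30 th 11.712 (1.864 turns) r 49.80 z 103.6 resist 6.79 radial 1.69 Fz 7.77 grip 11.0
t 15.35 th 11.711 (1.864 turns) r 49.80 z 103.6 resist 5.91 radial 2.17 Fz 7.66 grip 11.5
```

Resistance has reached about 6.5 N, which is snug, with the stop at about 1.81 turns, so the count is two. I'll relax the crank spring while still holding the pin, then let go.

```bash
python3 -c "
from h import *
arc(11.7,11.44,2,49.6)"
```

```text
t 15.40 th 11.711 (1.864 turns) r 49.80 z 103.6 resist 6.40 radial 1.20 Fz 8.35 grip 11.4
[-0.0003, -0.0069, -0.0058]
[-0.0004, -0.0143, -0.0108]
```

carry_out(
  targets=[
    {"delta_pos":[-0.0005,-0.0069,-0.0058],"angular":[0,0,0],"fingers":-1},
    {"delta_pos":[-0.001,-0.0143,-0.0108],"angular":[0,0,0],"fingers":-1},
    {"delta_pos":[-0.001,-0.0143,-0.0108],"angular":[0,0,0],"fingers":-1},
  ],
)

```text
t: 15.78
tool_pos: [556.9, -101.7, 104.2]
ee_rot: [0.421, 0.569, -0.421, 0.567]
ft_force: [-2.8, -1.3, 2.2]
grip_width: 0.122
```

```bash
python3 -c "
from h import *
rep(11.4)
w=capture('wrist');save(w,'w4')"
```

```text
t 15.78 th 11.432 (1.820 turns) r 49.48 z 104.2 resist 2.42 radial -1.88 Fz 2.25 grip 11.3
```

View pics/w4.png

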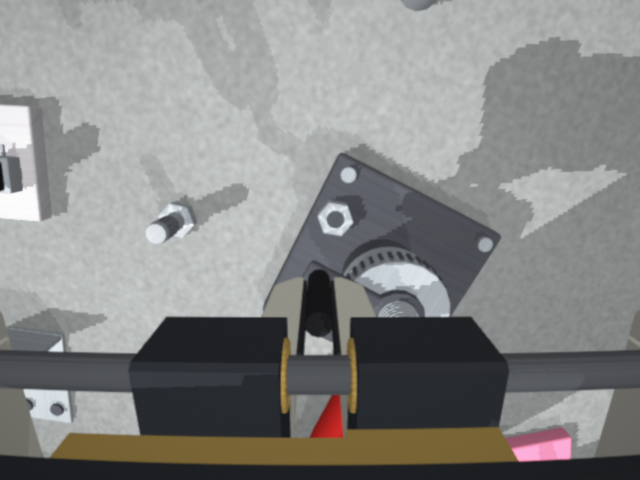

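The pin is still between the pads at (318,300) and the ring is to its right. Now I'll release and lift straight up.

carry_out(
  targets=[
    {"delta_pos":[0,0,0],"angular":[0,0,0],"fingers":-0.4},
    {"delta_pos":[0,0,0],"angular":[0,0,0],"fingers":-0.4},
    {"delta_pos":[0,0,0],"angular":[0,0,0],"fingers":-0.4},
    {"delta_pos":[-0.04,0,0],"angular":[0,0,0],"fingers":-0.4},
    {"delta_pos":[-0.1,0,0],"angular":[0,0,0],"fingers":-0.4},
    {"delta_pos":[-0.16,0,0],"angular":[0,0,0],"fingers":-0.4},
    {"delta_pos":[-0.16,0,0],"angular":[0,0,0],"fingers":-0.4},
  ],
)

```text
t: 16.7
tool_pos: [559.0, -102.4, 227.5]
ee_rot: [0.421, 0.567, -0.42, 0.569]
ft_force: [-0.0, -1.1, -0.5]
grip_width: 0.299
```

```bash
cat > c.py <<'E'
from h import *
rep(11.4)
w=capture('wrist');save(w,'w5'); s=capture('scene');save(s,'s5');d=capture('side');save(d,'d5')
def near(p,q,u): 
    l=[x['at'] for x in spot_point(p,q)]; l=[x for x in l if np.hypot(*(np.array(x)-u))<30]; return l[0] if l else None
print('pin',near(w,'pin_top',(318,280)),near(s,'pin_top',(235,255)),near(d,'pin_top',(310,200)))
E
python3 c.py
python3 - <<'E'
import cv2
a=cv2.imread('pics/s5.png');b=cv2.imread('pics/d5.png')
cv2.imwrite('pics/c5.png',cv2.hconcat([cv2.resize(a[200:340,160:430],(540,280)),]) )
cv2.imwrite('pics/c5b.png',cv2.resize(b[160:340,240:440],(660,594),interpolation=cv2.INTER_CUBIC))
E
```

```text
t 16.70 th 11.477 (1.827 turns) r 49.38 z 227.5 resist -0.26 radial -1.08 Fz -0.49 grip 27.8
pin None None [325.9, 202.6]
```

View pics/w5.png

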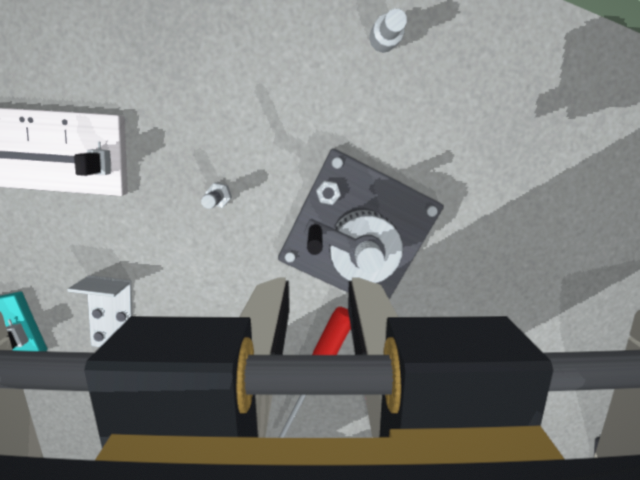

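View pics/c5b.png

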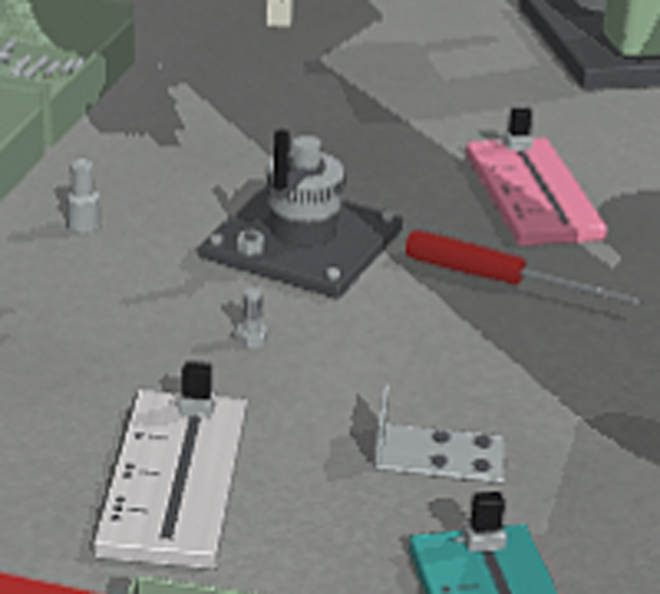

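The gauge has been let go and the pin top is at about (315,247) in the wrist view. The nut, bolt and driver look unchanged. Next I'll check the crank's rest angle and measure the tally.

```bash
cat > d.py <<'E'
from h import *
w=capture('wrist');s=capture('scene');d=capture('side')
P=atz(w,(315,248),130.3);print('pin',P,unwrap(P[:2],11.4),unwrap(P[:2],11.4)/2/np.pi)
c=[atz(w,u,14) for u in [(124,114),(122,195)]];print('near end corners',np.round(c,1).tolist(),np.linalg.norm(c[0]-c[1]),'mid',(c[0]+c[1])/2)
print('grip wrist top',atz(w,(82,163),52))
# scene plate top corners
cs=[atz(s,u,14) for u in [(337.8,288),(414.5,282.3),(424.5,305.5),(344,312.5)]];print('scene corners',np.round(cs,1).tolist(),np.mean(cs,0))
cd=[atz(d,u,14) for u in [(282.2,278.4),(314.7,281.2),(305.5,328),(269,324)]];print('side corners',np.round(cd,1).tolist(),np.mean(cd,0))
print('grip tri top', tri([(s,(349,280.5)),(d,(299.7,270.5))]))
for X in [(530,115,52)]: print(proj(w,X),proj(s,X),proj(d,X))
E
python3 d.py
```

```text
pin [550.92582997 -99.7018627  130.3       ] 11.308401025859578 1.799787921731012
near end corners [[590.4, 104.9, 14.0], [511.6, 94.0, 14.0]] 79.54513154768193 mid [550.98498012  99.47155948  14.        ]
grip wrist top [542.09560925 116.8138325   52.        ]
scene corners [[513.8, 94.3, 14.0], [477.7, 258.5, 14.0], [553.5, 273.6, 14.0], [590.7, 111.0, 14.0]] [533.91390369 184.35501476  14.        ]
side corners [[588.6, 110.5, 14.0], [511.8, 93.8, 14.0], [475.9, 258.4, 14.0], [553.1, 273.6, 14.0]] [532.34142332 184.08756492  14.        ]
grip tri top (array([540.39338916, 117.89461292,  55.13269227]), [np.float64(1.1860739947075327), np.float64(1.1860739947074332)])
[ 82.21506451 176.52283694] [348.04849566 279.00143645] [304.6588916  271.45740978]
```

```bash
python3 -c "
from h import *
plan([542,116.3,200],-0.085);plan([542,116.3,90],-0.085)"
```

```text
at [ 557.3 -101.9  223.6] delta [0.032, 0.0654, -0.2842] ang [0.0271, 0.0001, 0.0001]
at [ 557.3 -101.9  223.6] delta [0.1787, 0.0659, -0.2838] ang [0.0271, 0.0001, 0.0001]
```

carry_out(
  targets=[
    {"delta_pos":[0.02,0.0655,-0.284],"angular":[0.027,0,0],"fingers":-0.35},
    {"delta_pos":[0.03,0.0655,-0.284],"angular":[0.027,0,0],"fingers":-0.35},
    {"delta_pos":[0.03,0.0655,-0.284],"angular":[0.027,0,0],"fingers":-0.35},
    {"delta_pos":[0.1,0.0657,-0.284],"angular":[0.027,0,0],"fingers":-0.35},
    {"delta_pos":[0.179,0.0659,-0.284],"angular":[0.027,0,0],"fingers":-0.35},
    {"delta_pos":[0.179,0.0659,-0.284],"angular":[0.027,0,0],"fingers":-0.35},
    {"delta_pos":[0.179,0.0659,-0.284],"angular":[0.027,0,0],"fingers":-0.35},
  ],
)

```text
t: 18.02
tool_pos: [543.1, 116.2, 91.7]
ee_rot: [0.445, 0.551, -0.445, 0.549]
ft_force: [0.9, -0.1, 0.0]
grip_width: 0.322
```

```bash
python3 - <<'E'
from h import *
w=capture('wrist');save(w,'w6')
s=get_state();print(s['t'],s['tool_pos'],s['grip_width']*93,Ro.from_quat(s['ee_rot']).as_matrix()[:,2])
plan([542,116.3,30])
E
```

```text
18.075 [543.49670599 116.19810245  92.23380805] 30.14881455245337 [ 0.20891881 -0.97793072 -0.00210609]
at [543.5 116.2  92.2] delta [0.083, -0.0019, -0.0004] ang [0.0, 0.0, 0.0]
```

View pics/w6.png

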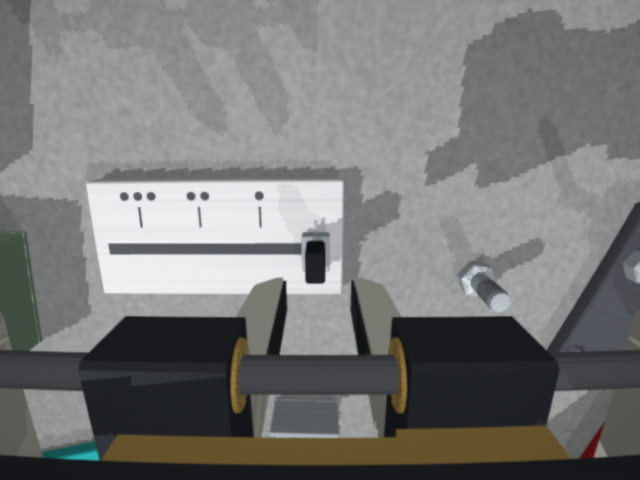

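The grip, at about (316,265), sits between the fingers at columns 286 and 352. The one-, two- and three-dot marks are at columns 260, 200 and 140. I'll descend and grip.

carry_out(
  targets=[
    {"delta_pos":[0.04,-0.001,0],"angular":[0,0,0],"fingers":-0.35},
    {"delta_pos":[0.083,-0.002,0],"angular":[0,0,0],"fingers":-0.35},
    {"delta_pos":[0.083,-0.002,0],"angular":[0,0,0],"fingers":-0.35},
    {"delta_pos":[0.083,-0.002,0],"angular":[0,0,0],"fingers":-1},
    {"delta_pos":[0.083,-0.002,0],"angular":[0,0,0],"fingers":-1},
    {"delta_pos":[0.083,-0.002,0],"angular":[0,0,0],"fingers":-1},
    {"delta_pos":[0.083,-0.002,0],"angular":[0,0,0],"fingers":-1},
  ],
  force=15,
)

```text
t: 18.95
tool_pos: [543.0, 116.2, 31.5]
ee_rot: [0.446, 0.55, -0.444, 0.55]
ft_force: [-0.8, 0.1, 9.1]
grip_width: 0.126
```

```bash
python3 - <<'E'
from h import *
w=capture('wrist');save(w,'w7')
s=get_state();print(s['t'],s['tool_pos'],s['ft_force'],s['grip_width']*93)
plan(s['tool_pos']+np.array([-.214*77,.977*77,0]))
E
```

```text
19.0 [543.02940789 116.19064007  31.54003272] [-0.60612496  0.78479574  8.44276301] 11.963395889347748
at [543.  116.2  31.5] delta [0.0002, -0.0005, -0.1027] ang [0.0, 0.0, 0.0]
```

View pics/w7.png

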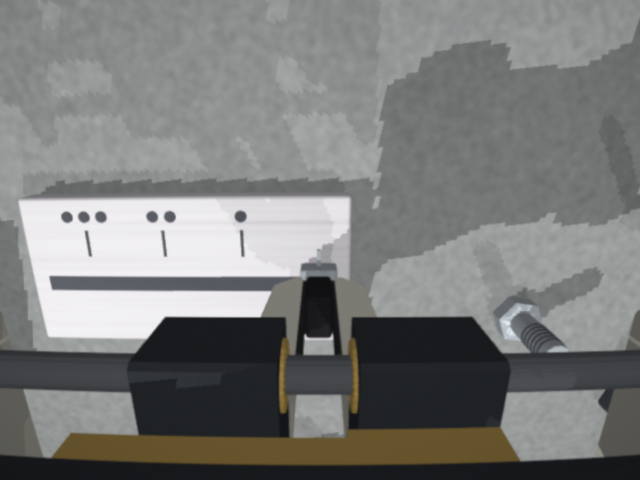

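```bash
python3 - <<'E'
from h import *
w=capture('wrist')
ey=np.array([-.214,.977,0]);g=get_state()['tool_pos']
for u in [(242,243),(164,243),(89,243)]:
    X=atz(w,u,14);print(X.round(1),(X-g)@ey)
E
```

```text
[555.8 159.8  14. ] 39.90551815484597
[547.4 199.1  14. ] 80.09960560568314
[539.1 238.1  14. ] 119.9165372681411
```

carry_out(
  targets=[
    {"delta_pos":[0,0,-0.02],"angular":[0,0,0],"fingers":-1},
    {"delta_pos":[0,0,-0.04],"angular":[0,0,0],"fingers":-1},
    {"delta_pos":[0,0,-0.06],"angular":[0,0,0],"fingers":-1},
    {"delta_pos":[0,0,-0.08],"angular":[0,0,0],"fingers":-1},
    {"delta_pos":[0,0,-0.095],"angular":[0,0,0],"fingers":-1},
    {"delta_pos":[0,0,-0.106],"angular":[0,0,0],"fingers":-1},
    {"delta_pos":[0,0,-0.106],"angular":[0,0,0],"fingers":-1},
  ],
)

```text
t: 19.92
tool_pos: [526.1, 194.6, 31.6]
ee_rot: [0.446, 0.55, -0.443, 0.55]
ft_force: [-1.0, 1.4, -2.6]
grip_width: 0.132
```

```bash
python3 - <<'E'
from h import *
w=capture('wrist');save(w,'w8')
s=get_state();print(s['t'],s['tool_pos'],s['ft_force'],s['grip_width']*93, np.linalg.norm((s['tool_pos']-[543.03,116.19,31.5])[:2]))
E
```

```text
19.975 [526.16385448 194.23480208  31.63986446] [-2.89794711  1.63295013 -3.00115875] 11.755123208305003 79.84646514231898
```

View pics/w8.png

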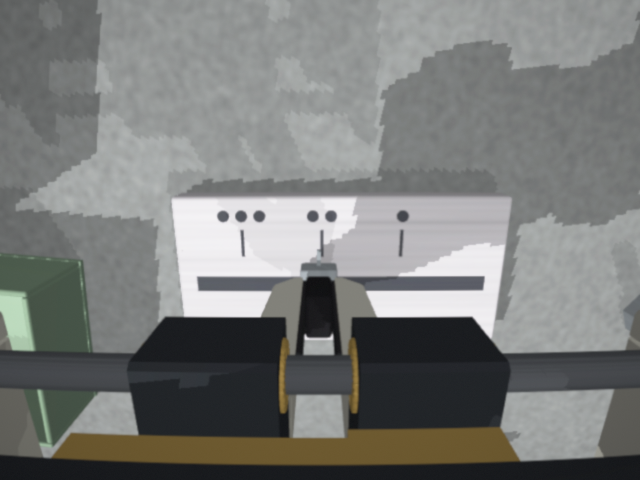

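The pointer, at column 319, is about 1 mm past the two-dot line at column 322. I'll nudge it back, release and lift.

carry_out(
  targets=[
    {"delta_pos":[0,0,0.0014],"angular":[0,0,0],"fingers":-1},
    {"delta_pos":[0,0,0.0014],"angular":[0,0,0],"fingers":-1},
    {"delta_pos":[0,0,0.0014],"angular":[0,0,0],"fingers":-0.4},
    {"delta_pos":[0,0,0.0014],"angular":[0,0,0],"fingers":-0.4},
    {"delta_pos":[0,0,0.0014],"angular":[0,0,0],"fingers":-0.4},
    {"delta_pos":[-0.04,0,0.0014],"angular":[0,0,0],"fingers":-0.4},
    {"delta_pos":[-0.12,0,0.0014],"angular":[0,0,0],"fingers":-0.4},
    {"delta_pos":[-0.18,0,0.0014],"angular":[0,0,0],"fingers":-0.4},
  ],
)

```text
t: 20.98
tool_pos: [526.5, 192.9, 169.0]
ee_rot: [0.446, 0.55, -0.443, 0.55]
ft_force: [0.1, 0.3, -0.1]
grip_width: 0.301
```

```bash
python3 - <<'E'
from h import *
w=capture('wrist');save(w,'w9');s=capture('scene');save(s,'s9');d=capture('side');save(d,'d9')
print(get_state()['t'],get_state()['tool_pos'],get_state()['grip_width'])
im=cv2.imread('pics/w9.png');
import cv2
cv2.imwrite('pics/m9.png',cv2.resize(cv2.imread('pics/s9.png')[210:380,160:440],(800,486),interpolation=cv2.INTER_CUBIC))
E
```

```text
21.125 [527.29003018 193.12017671 168.89666618] 0.29840041680311724
```

View pics/w9.png

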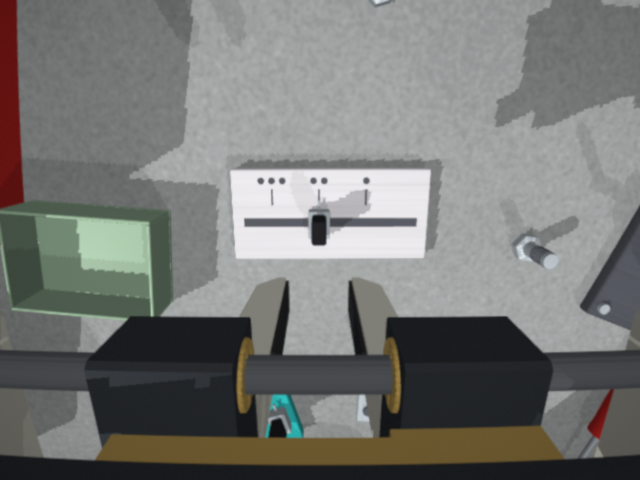

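View pics/m9.png

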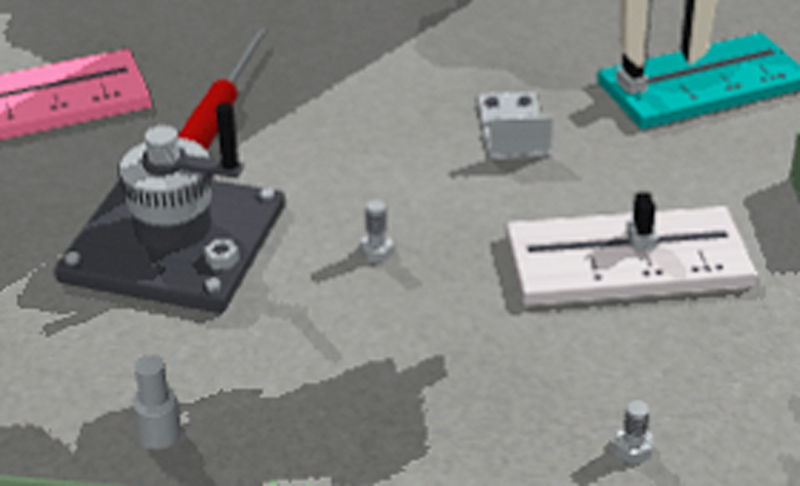

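The pointer, at about (319,212), sits on the two-dot line at (319,195). Everything else is standing where it was, and the arm is clear, so I'm handing in.

```bash
python3 -c "
from h import *
print(sign_off(), get_state()['t'])"
```

```text
the job is handed in; nothing more can be done
the job is handed in; nothing more can be done
```

The gauge is wound down snug on the stud, and the tally pointer is on the two-dot mark. I handed the job in at about 21 s, with the arm lifted clear of everything.

- **Winding:** I held the crank pin and wound clockwise. Resistance ran at about 0.5 to 1.5 N until about 1.8 turns, then rose. I stopped at about 6.5 N, with a highest reading of 6.9 N.
- **Letting go:** I eased the crank back until about 2.4 N was left on the spring, then released it. The camera showed it resting at 1.80 turns, which agrees with the stop at about 1.81 worked out from the forces. The nearest whole number is two.
- **Tally:** I slid the pointer on the white plate to two dots and pulled it back about 1 mm because it had gone slightly past. The last wrist picture shows it on the line.
- **Surroundings:** The nut, both bolts, the plug gauge, driver, bracket and tray show no sign of having moved in the last pictures. I left the pink and turquoise plates alone.

No final check failed. One trained-network check gave nothing useful: after I let go, it missed the pin in two of the three views, so I read the pin's position from the wrist picture by hand.

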